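# Seat a plate in the drill jig and hold the cam clamp over

## Task

Get the aluminium mounting plate ready for drilling: slide it along the drill jig's bed until it lies square and flush against both the long fence and the end stop, with the cam lever still at rest. Then swing the jig's spring-return cam lever to its highest lift, where its arm is parallel to the long fence and points away from the end stop, so that the cam clamps the plate. The lever springs back if let go, so finish while still holding it there, plate clamped flush and hand off the plate; leave the nuts, plug gauge and paint brush where they lie.

Things in the scene. Friction and masses are not known exactly. Their poses are not given: they have to be found in the camera images.
- plate_center (a point): Centre (half-way up) of the bare aluminium mounting plate, 56 mm in its x, 90 mm in its y, 20 mm thick, about 0.3 kg; bore and holes in its top are shallow. It starts loose on the jig's bed, up to 0.25 rad out of square, on the open (+y) side of the clamp. Seated, this point is at (-28, +45, +10) mm in the axes of fence_corner and the axes are parallel. It slides with 1 to 3 N.
- plate: The same plate; origin at the centre of its underside, x across it towards the long fence, y along it.
- fence_corner (a point): Inner corner at bed height, 12 mm above the table. The plane x = 0 is the long fence's inner face (y -2 to +163 mm), y = 0 the end stop's inner face (x -56 to -10 mm); both stand 26 mm above the bed. x points to the fence, y along the fence away from the stop, z up. Bed: x -152 to +30, y -30 to +200 mm. The plate enters by sliding along the fence from +y.
- jig: The drill jig, bolted down: grey bed, steel fence and stop, bush arm, cam clamp. Origin on the table, axes as fence_corner, which is at (70, -75, 12) mm here. The bush arm (28 mm wide, 33 to 50 mm above the bed, centred 20 mm from the stop) reaches from the fence 42 mm over the bed; the plate slides under it.
- carriage: The clamp's sprung carriage on the bed: it carries the cam lever's pin and gives way up to 7 mm towards -x (3.5 N/mm, 3.5 N preload), so that the cam presses a seated plate with 15 to 20 N at the top of the lift. Origin on the pivot axis at bed height, in the axes of fence_corner at (-79, +30) mm. The spring housing behind it ends 135 mm from the fence face, 20 mm above the bed.
- cam_pivot (a point): Top of the pin on the cam lever's vertical turning axis, 39 mm above the bed; in the axes of fence_corner at (-79, +30) mm. The steel cam under the lever is an eccentric disc of 20 mm radius, its centre 7 mm off this axis, from 4 to 19 mm above the bed. At rest it is 4.5 mm clear of the seated plate and reaches 57 mm from the stop face.
- lever_knob (a point): Middle of the upright black knob at the end of the lever: round, 26 mm in diameter, 51 to 97 mm above the table; this point 75 mm above the table and 110 mm from the pivot axis. It can be pinched from above and revolves freely on its stud, so the fingers need not turn. The arm is 14 mm wide, 35 to 44 mm above the table.
- cam_lever (a joint): Angle of the cam lever, rad, growing clockwise seen from above. 0: at rest, arm pointing along the jig's -x (away from the fence), 0.18 rad towards -y. 1.75: highest lift (8.2 mm), arm along the jig's +y, parallel to the fence. Beyond, the lift falls again; end stop at 2.3. A spring returns it to 0: 2 N at the knob at rest, 4.5 N at the top, friction extra.
- plug_gauge: Bystander: plug gauge, 19 x 135 x 16 mm, lying on the table to the left of the jig.
- nut_0: Bystander: castle nut, 25 x 22 x 18 mm, on the table to the left of the jig.
- nut_2: Bystander: castle nut, 25 x 22 x 18 mm, on the table to the left of the jig.
- paint_brush: Bystander: touch-up brush with a thin handle, 13 x 170 x 10 mm, on the table to the right of the jig.
Things that resemble listed ones, but are neither listed nor needed, are in the scene too. Of the things shaped like the plate, the aluminium one is meant.

How it is judged:
By the outcome, as a careful person would: the job done as asked, in the order asked, and still so for the second after the job is handed in, while the arm keeps its last pose, push and grip.
It also fails if it takes over 58 s, if anything falls off the work surface, if the arm or the gripper's body presses on something with over 40 N, if the wrist force passes 120 N, or if a joint passes its speed limit or range.

## Robot

A 6-joint arm with a two-finger parallel gripper is mounted at the origin on a cart in front of the work surface, level with it; the furniture and walls round the work are solid. World frame = base frame: x ahead of the robot, y to its left, z up, the work surface at z = 0. Lengths are in mm, angles in rad, forces in N, time in s.
With the tool pointing down it reaches from about 350 to 975 mm from the base axis. Payload 7.1 kg.
Tool frame: the origin (TCP) lies at the very end of the fingers, on their centre line; the grasp point (between the pads) lies tcp_to_grasp behind it (tcp_to_grasp is the distance from the TCP to the grasp point, in mm); z points along the fingers, x is the direction in which the jaws open and shut, and the axes are right-handed (so a half turn about z gives the same grasp; the last joint's range is limited). The gripper opens to 88 mm and grips with 3 to 60 N. Pads are 20 mm wide; open, the fingers measure 115 mm over their backs; the gripper's body (75 mm by 178 mm) begins 61 mm behind the grasp point.
Start: joints at [-1.178, 0.423, 1.63, -0, 1.089, -0.019], TCP at [250.177, -572.727, 222.675] pointing down, gripper open.
Joint ranges: [-3, 3], [-0.9, 2.11], [0.09, 2.58], [-1.31, 4.45], [0.11, 2.69], [-2.54, 2.54]. Speed limits (rad/s): [2.39, 2.39, 3.01, 3.14, 3.14, 3.14].

## Interface

Orientations are given as a rotation vector (axis times angle).
In Python, from workcell import get_obs, get_image, close_job, recognise, mark_of, tcp_to_grasp gives the robot as it stands. The module is installed in compiled form; this text tells all that it offers.
- The arm moves only by the tool move_arm, never from a script. Its argument "motion" is a list of rows, each a list of 7 numbers: the shift along the world's x, y, z in mm, then the turn, a rotation vector about the world's x, y, z in rad, then the finger opening in mm, from 0 to 87.8. A call has 1 to 5 rows; each row is the pose to reach, as a shift and turn from the pose commanded when the call began; what a row does not reach only later rows make up. A row lasts 1/12 s, in which the tool goes at most 41.7 mm and 7.16 degrees, less where a joint would pass 70% of its speed; a pose out of reach is approached as far as the arm can. A call with a gripper value outside its range is refused whole. The fingers move at their own pace and stop on an object; the grip force is fixed at half the most. Time passes only in rows, so rows that repeat a pose let the fingers close. It gives the time, the measured TCP pose, the force and the opening at its end, in the units of the state.
- get_obs(): the state, without advancing time (a new reading comes with each control period).
- get_image(name): name is "scene" or "top"; returns a dict with "color" (384x512x3 uint8, red, green, blue), "mtx" (3x3 intrinsics, pixels), "k1" (the pictures are not rectified: a ray, as slopes to the right and down, at radius r is drawn at 1 + k1 r^2 times it, then the intrinsics apply), "camera_from_world" (4x4, takes a point from world to camera coordinates). Camera axes: x right, y up, looking along -z (the intrinsics and any distortion apply to the point x, -y, -z); pixel columns grow to the right and rows downward; lengths in mm; the calibration is good to about 2 mm. A picture is of the moment at which its call begins. There is no depth.
- close_job(): hands the job in, once; it reports no verdict.
Trained networks look in a picture, given as the dict that the camera call returned (one of the last four; its "shot" number tells which), for a name from the list of things; names that differ only in an ending like _2 or _b are one class to them, and where a whole thing is asked for, a point or a joint stands for the part that bears it (a point fixed in the world has none). Each returns a list of dicts, best first, with "p" (0 to 1); they miss things now and then, are a little off and sometimes report something else, mostly with a low value. They report only what shows in the picture. A call takes as long as a camera call. They do not tell look-alikes from the thing itself.
- recognise(picture, label): "bbox" ([centre column, centre row, width, height] in pixels, round what is visible of it).
- mark_of(picture, label): "location" ([row, column] in pixels: a listed point, or the origin of a listed thing).
The state is a dict: "t": time; "qpos": joint angles; "qvel": joint speeds; "joint_torque": joint torques, N m; "ee_pos": TCP position; "orientation": TCP orientation; "ft_force": force on the tool from outside, world axes, zero at the start; "moment": the same for the moment, N m; "width": finger opening in mm.
Only numpy, scipy, OpenCV 4.12 (cv2) and the standard library are available. Lean on these libraries where they do the work, as an engineer would, in place of code of your own. Each camera call takes 0.05 s, during which the arm holds its last target. There are 200 camera calls.

## Working session

There is one attempt and no reset: what is moved stays moved. The work goes in short steps, Python scripts to look and compute and a tool call to move; the robot and the scene stay as the last step left them, time stands still between calls to the robot, and variables do not carry over. Pictures are saved under pics/ and viewed, about 8 in all and at most 12, crops included, and the job is handed in when it is done.

Besides the shell and the picture viewer there is one more tool, called after "Emit:" as name([rows], argument=value, ...), one row to a line, values as JSON. move_arm: Moves the arm, as the interface text tells. Its arguments: {"type":"object","properties":{"motion":{"type":"array"}},"required":["motion"]}

```bash
mkdir -p pics; cat > h.py <<'E'
import numpy as np, cv2
from workcell import *
def proj(im,P):
    P=np.atleast_2d(P).astype(float); T=im["camera_from_world"]; c=P@T[:3,:3].T+T[:3,3]
    s=np.c_[c[:,0]/-c[:,2],-c[:,1]/-c[:,2]]; r2=(s**2).sum(1,keepdims=True); s=s*(1+im["k1"]*r2)
    return s@im["mtx"][:2,:2].T+im["mtx"][:2,2]
def back(im,uv,z):
    K=im["mtx"]; d=np.linalg.solve(K[:2,:2],np.array(uv,float)-K[:2,2]); s=d.copy()
    for _ in range(20): s=d/(1+im["k1"]*(s@s))
    T=im["camera_from_world"]; R=T[:3,:3]; o=-R.T@T[:3,3]; v=R.T@np.array([s[0],-s[1],-1])
    return o+v*(z-o[2])/v[2]
def save(im,n,crop=None,f=1.5):
    c=im["color"][:,:,::-1]
    if crop: a,b,w,h=crop; c=c[b:b+h,a:a+w]
    cv2.imwrite("pics/"+n,cv2.resize(np.ascontiguousarray(c),None,fx=f,fy=f,interpolation=cv2.INTER_CUBIC))
E
python3 - <<'E'
from h import *
print(get_obs()["orientation"],tcp_to_grasp)
Z=dict(plate_center=22,fence_corner=12,cam_pivot=51,lever_knob=75,jig=0,plate=12,plug_gauge=8,nut_0=9,paint_brush=5)
for n in("top","scene"):
    im=get_image(n); save(im,n+"0.png")
    for l,z in Z.items():
        for d in mark_of(im,l)[:3]:
            r,c=d["location"]; print(n,l,round(d["p"],2),round(c),round(r),back(im,(c,r),z).round(1))
E
```

```text
[-2.62798718e+00  1.71988360e+00  1.90345936e-03] 18.700000000000003
top plate_center 0.74 376 202 [ 539.2 -645.9   22. ]
top plate_center 0.61 223 174 [ 613.9 -185.7   22. ]
top fence_corner 0.75 257 158 [ 667.3 -287.7   12. ]
top fence_corner 0.53 221 171 [ 624.7 -176.5   12. ]
top fence_corner 0.43 235 181 [ 595.3 -222.1   12. ]
top cam_pivot 0.84 247 181 [ 586.7 -259.1   51. ]
top lever_knob 0.4 253 219 [ 471.5 -281.8   75. ]
top jig 0.74 239 180 [ 600.6 -233.3    0. ]
top plug_gauge 0.79 148 157 [664.3  49.2   8. ]
top plug_gauge 0.67 246 182 [ 593.  -255.3    8. ]
top nut_0 0.45 146 194 [548.   46.6   9. ]
top nut_0 0.44 147 214 [485.8  38.2   9. ]
top paint_brush 0.73 317 207 [ 522.2 -472.     5. ]
top paint_brush 0.28 260 157 [ 673.8 -294.6    5. ]
scene plate_center 0.93 250 179 [ 613.2 -184.5   22. ]
scene plate_center 0.81 329 319 [ 550.9 -653.1   22. ]
scene plate_center 0.41 254 194 [ 596.1 -245.9   22. ]
scene fence_corner 0.78 287 202 [ 662.5 -304.6   12. ]
scene cam_pivot 0.68 250 193 [ 573.  -263.8   51. ]
scene lever_knob 0.54 217 200 [ 477. -277.   75.]
scene jig 0.76 248 191 [ 596.7 -204.     0. ]
scene plate 0.92 248 180 [ 612.1 -175.5   12. ]
scene plate 0.65 328 324 [ 548.8 -656.3   12. ]
scene plug_gauge 0.62 232 140 [661.   30.2   8. ]
scene plug_gauge 0.51 215 202 [ 498.  -210.3    8. ]
scene nut_0 0.62 198 151 [545.5  26.3   9. ]
scene nut_0 0.56 173 154 [471.6  43.    9. ]
scene paint_brush 0.78 272 269 [ 519.4 -475.6    5. ]
```

```bash
python3 - <<'E'
from h import *
a=cv2.imread("pics/top0.png"); b=cv2.imread("pics/scene0.png")
A=cv2.resize(a[190:390,200:600],(800,400),interpolation=cv2.INTER_CUBIC)
cv2.imwrite("pics/t1.png",A)
cv2.imwrite("pics/s1.png",cv2.resize(b[200:380,220:520],(800,480),interpolation=cv2.INTER_CUBIC))
E
```

```text
(no output)
```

View pics/t1.png

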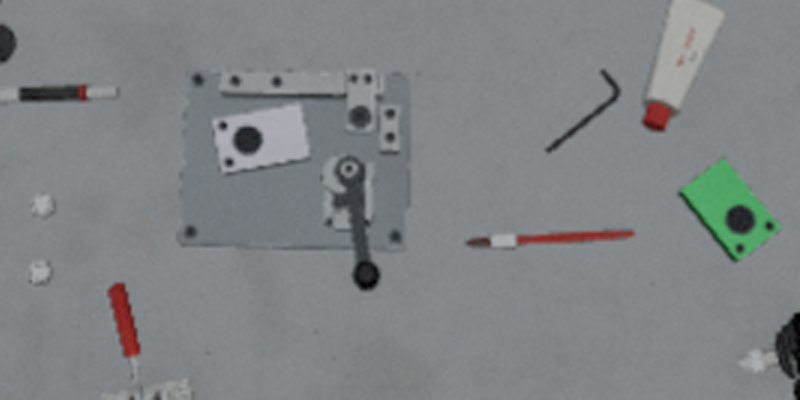

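View pics/s1.png

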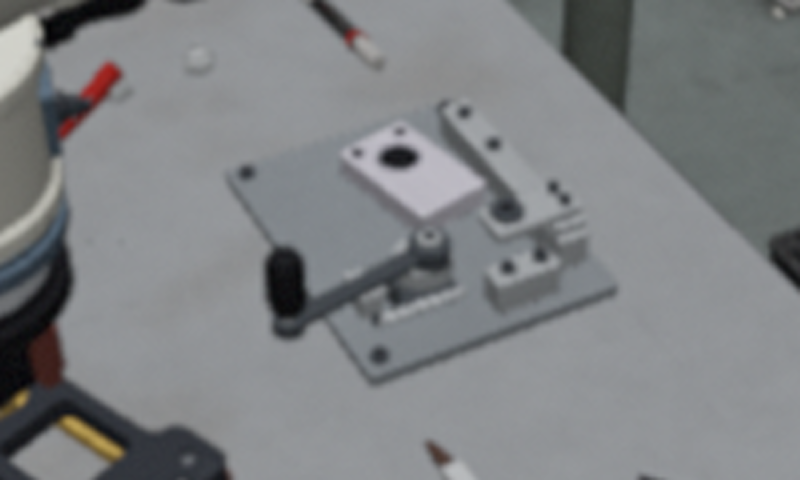

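The top crop shows the jig nearly aligned with world axes, with bed corners at (187,72), (409,72), (405,250) and (180,243). The aluminium plate lies askew near the fence, with corners at (213,120), (301,104), (309,157) and (225,173). The lever is at rest with its knob at (367,275). The green plate is the look-alike. The scene crop agrees. Next I'll fit the poses.

```bash
cat > fit.py <<'E'
from h import *
from scipy.optimize import least_squares
def world(p,X): c,s=np.cos(p[2]),np.sin(p[2]); X=np.array(X,float); return np.c_[p[0]+c*X[:,0]-s*X[:,1],p[1]+s*X[:,0]+c*X[:,1],X[:,2]]
def fit(obs,p0):
    f=lambda p:np.concatenate([(proj(im,world(p,X))-uv).ravel() for im,X,uv in obs])
    r=least_squares(f,p0,loss="soft_l1"); return r.x,f(r.x).reshape(-1,2)
PL=[(-28,45,32),(28,45,32),(28,-45,32),(-28,-45,32)]
E
python3 - <<'E'
from fit import *
t,s=get_image("top"),get_image("scene")
T=lambda a:(np.array(a)/2+[200,190]-.0)/1.5-.0
S=lambda a:(np.array(a)*.375+[220,200])/1.5
B=[(30,200,12),(30,-30,12),(-152,-30,12),(-152,200,12)]
p,r=fit([(t,B,T([(187,72),(409,72),(405,250),(180,243)])),(s,B,S([(445,98),(615,290),(375,380),(228,177)]))],[665,-290,0])
print("jig",p,r.round(1).tolist())
q,r=fit([(t,PL,T([(225,173),(213,120),(301,104),(309,157)])),(s,PL,S([(343,155),(405,122),(487,185),(423,220)]))],[613,-184,.1])
print("plate",q,r.round(1).tolist())
for im,n in((t,"top"),(s,"scene")):
    im["color"]=np.ascontiguousarray(im["color"]); sc=5
    o=np.array([190,140]) if n=="top" else np.array([200,155])
    c=cv2.resize(im["color"][o[1]:o[1]+90,o[0]:o[0]+110],None,fx=sc,fy=sc,interpolation=cv2.INTER_CUBIC)[:,:,::-1].copy()
    L=[world(p,[(0,-2,38),(0,163,38)]),world(p,[(0,-2,12),(0,163,12)]),world(p,[(-56,0,38),(-10,0,38)]),world(p,B+B[:1]),world(q,PL+PL[:1])]
    for l in L: cv2.polylines(c,[(((proj(im,l)-o+.5)*sc).astype(int))],False,(0,0,255),1)
    for X in[(-79,30,51),(-187.2,10.3,75)]:
        cv2.circle(c,tuple(((proj(im,world(p,[X]))[0]-o+.5)*sc).astype(int)),3,(0,255,0),-1)
    cv2.imwrite(f"pics/ov_{n}.png",c)
a,b=cv2.imread("pics/ov_top.png"),cv2.imread("pics/ov_scene.png")
cv2.imwrite("pics/ov.png",cv2.resize(np.hstack([a,b]),(800,327)) if 0 else np.vstack([a,b])[:, :])
cv2.imwrite("pics/ov.png",cv2.resize(np.hstack([a,b]),(800,327)))
E
```

```text
jig [ 6.61613588e+02 -2.97171319e+02  1.67722322e-02] [[0.1, -0.4], [0.5, 0.4], [1.4, -0.5], [0.1, 0.9], [0.6, 0.1], [1.0, -2.0], [-1.1, -0.4], [-1.8, -1.0]]
plate [ 6.15736980e+02 -1.80418400e+02  2.10758598e-01] [[-0.4, -0.3], [0.7, -0.5], [0.7, -0.4], [1.2, -0.3], [-0.9, -0.3], [-0.7, 0.0], [-0.3, -0.3], [-0.2, -0.5]]
```

View pics/ov_top.png

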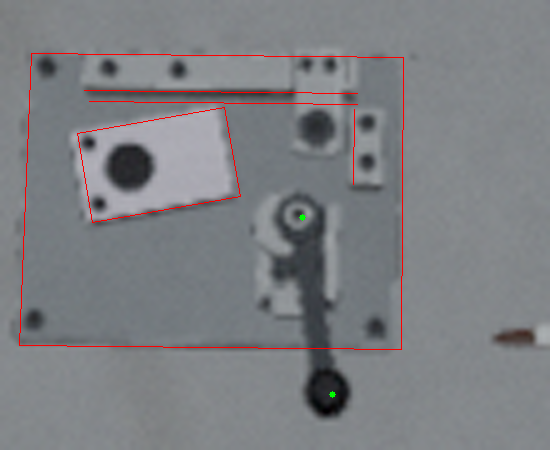

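View pics/ov_scene.png

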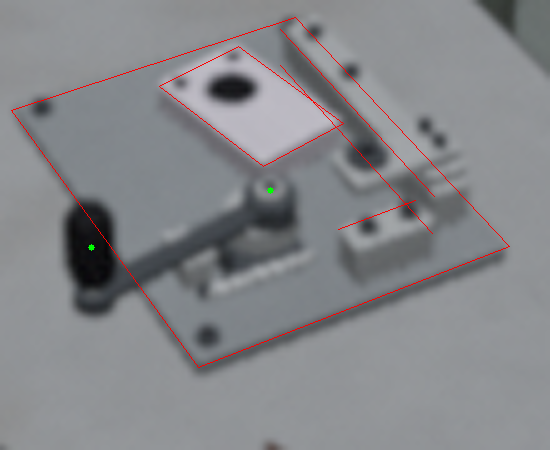

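The overlays fit within 2–3 mm: the fence line, stop, pivot and knob line up, and the pivot and knob suggest about +2 mm in y. Taking the jig as about (661.5, -295), yaw 0.017, and the plate as about (616, -180), yaw 0.21. I'll approach the plate's -x side with closed fingers, jaws along the fence.

Emit:
move_arm([
  [25, 32, 0, 0, 0, -0.1, 0],
  [50, 64, 0, 0, 0, -0.2, 0],
  [75, 96, 0, 0, 0, -0.3, 0],
  [100, 128, 0, 0, 0, -0.395, 0],
  [125, 160, 0, 0, 0, -0.395, 0],
])

```text
t: 1.52
ee_pos: [375.9, -411.3, 222.8]
orientation: [-2.234, 2.209, -0.001]
ft_force: [1.3, -0.6, -0.7]
width: 57.9
```

Emit:
move_arm([
  [25, 32, 0, 0, 0, 0, 0],
  [50, 64, 0, 0, 0, 0, 0],
  [75, 96, 0, 0, 0, 0, 0],
  [100, 128, 0, 0, 0, 0, 0],
  [125, 160, 0, 0, 0, 0, 0],
])

```text
t: 1.93
ee_pos: [501.2, -251.0, 222.9]
orientation: [-2.24, 2.203, -0.001]
ft_force: [-0.2, -0.7, 0.2]
width: 24.7
```

```bash
python3 -c "
from h import *
o=get_obs();print(o['t'],o['ee_pos'],o['orientation'],o['ft_force'],o['width'])"
```

```text
1.9333 [ 501.17611729 -251.01468456  222.92179187] [-2.23991248e+00  2.20268607e+00 -7.45395640e-04] [-0.22443929 -0.67134488  0.15701073] 24.696396604296048
```

Emit:
move_arm([
  [25, 37, -10, 0, 0, 0, 0],
  [50, 74, -20, 0, 0, 0, 0],
  [50, 75, -60, 0, 0, 0, 0],
  [50, 75, -100, 0, 0, 0, 0],
  [50, 75, -140, 0, 0, 0, 0],
])

```text
t: 2.35
ee_pos: [551.4, -176.5, 81.8]
orientation: [-2.242, 2.199, -0.003]
ft_force: [1.1, 0.7, -0.5]
width: 0.3
```

Emit:
move_arm([
  [0, 0, -30, 0, 0, 0, 0],
  [0, 0, -50, 0, 0, 0, 0],
  [0, 0, -65, 0, 0, 0, 0],
  [0, 0, -65, 0, 0, 0, 0],
])

```text
t: 2.68
ee_pos: [548.0, -176.9, 14.5]
orientation: [2.238, -2.201, -0.008]
ft_force: [-0.2, 0.2, 0.8]
width: 0.4
```

Emit:
move_arm([
  [6, 0, 3, 0, 0, 0, 0],
  [14, 0, 3, 0, 0, 0, 0],
  [22, 0, 3, 0, 0, 0, 0],
  [29, 0, 3, 0, 0, 0, 0],
  [35, 0, 3, 0, 0, 0, 0],
])

```text
t: 3.1
ee_pos: [586.6, -177.9, 21.9]
orientation: [-2.24, 2.202, -0.002]
ft_force: [-2.7, -0.0, 1.2]
width: 0.2
```

Emit:
move_arm([
  [2, 0, 0, 0, 0, 0, 0],
  [4, 0, 0, 0, 0, 0, 0],
  [6, 0, 0, 0, 0, 0, 0],
  [8, 0, 0, 0, 0, 0, 0],
])

```text
t: 3.43
ee_pos: [592.3, -177.3, 20.4]
orientation: [2.239, -2.202, -0.003]
ft_force: [-4.2, 2.2, 2.1]
width: 0.5
```

Emit:
move_arm([
  [1, 0, -2, 0, 0, 0, 0],
  [2, 0, -2, 0, 0, 0, 0],
  [3, 0, -2, 0, 0, 0, 0],
])

```text
t: 3.68
ee_pos: [594.5, -177.5, 18.3]
orientation: [2.239, -2.201, -0.005]
ft_force: [-10.9, 0.5, 7.6]
width: 0.4
```

```bash
cat > look.py <<'E'
from fit import *
import sys
t,s=get_image("top"),get_image("scene")
o=get_obs();print(o['t'],o['ee_pos'].round(1) if hasattr(o['ee_pos'],'round') else o['ee_pos'],np.round(o['ft_force'],1))
def cr(im,o,p=np.array([661.5,-295,.017])):
    o=np.array(o);sc=5
    c=cv2.resize(np.ascontiguousarray(im["color"][o[1]:o[1]+80,o[0]:o[0]+80]),None,fx=sc,fy=sc,interpolation=cv2.INTER_CUBIC)[:,:,::-1].copy()
    return c
cv2.imwrite(f"pics/{sys.argv[1]}.png",np.hstack([cr(t,(200,145)),cr(s,(210,150))]))
E
python3 look.py a1
```

```text
3.7833 [ 594.4 -177.5   18.3] [-8.3  2.1  5.9]
```

View pics/a1.png

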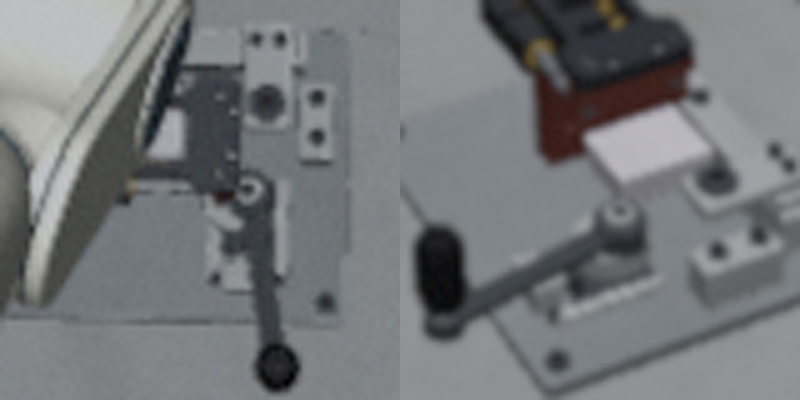

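The plate is now against the fence and looks square (left-crop plate edge at about (160,130), right-crop plate at about (650,150)), lever still at rest. Next I'll go round to its +y end.

Emit:
move_arm([
  [-8, 0, 0, 0, 0, 0, 0],
  [-8, 0, 35, 0, 0, 0, 0],
  [10, 25, 50, 0, 0, 0, 0],
  [25, 55, 50, 0, 0, 0, 0],
  [36, 82, 50, 0, 0, 0, 0],
])

```text
t: 4.2
ee_pos: [635.3, -95.6, 70.6]
orientation: [-2.235, 2.202, -0.008]
ft_force: [-0.7, 0.2, -0.4]
width: 0.4
```

Emit:
move_arm([
  [0, 2, -20, 0, 0, 0, 0],
  [0, 2, -40, 0, 0, 0, 0],
  [0, 2, -50, 0, 0, 0, 0],
  [0, 2, -50, 0, 0, 0, 0],
])

```text
t: 4.53
ee_pos: [630.8, -93.5, 16.3]
orientation: [2.239, -2.201, -0.004]
ft_force: [-0.4, -0.3, 0.5]
width: 0.4
```

Emit:
move_arm([
  [0, -15, 2, 0, 0, 0, 0],
  [0, -30, 2, 0, 0, 0, 0],
  [1, -42, 2, 0, 0, 0, 0],
  [1, -53, 2, 0, 0, 0, 0],
  [1, -63, 2, 0, 0, 0, 0],
])

```text
t: 4.95
ee_pos: [633.7, -158.9, 21.7]
orientation: [-2.237, 2.204, -0.002]
ft_force: [0.0, 1.4, 0.8]
width: 0.4
```

Emit:
move_arm([
  [0, -7, 0, 0, 0, 0, 0],
  [0, -13, 0, 0, 0, 0, 0],
  [0, -18, 0, 0, 0, 0, 0],
  [1, -22, 0, 0, 0, 0, 0],
  [1, -26, 0, 0, 0, 0, 0],
])

```text
t: 5.37
ee_pos: [634.2, -182.8, 20.7]
orientation: [-2.24, 2.202, 0.0]
ft_force: [-0.6, 3.1, 1.9]
width: 0.6
```

```bash
python3 look.py a2
```

```text
5.4667 [ 634.2 -183.2   20.5] [-0.1 -0.2  0.1]
```

View pics/a2.png

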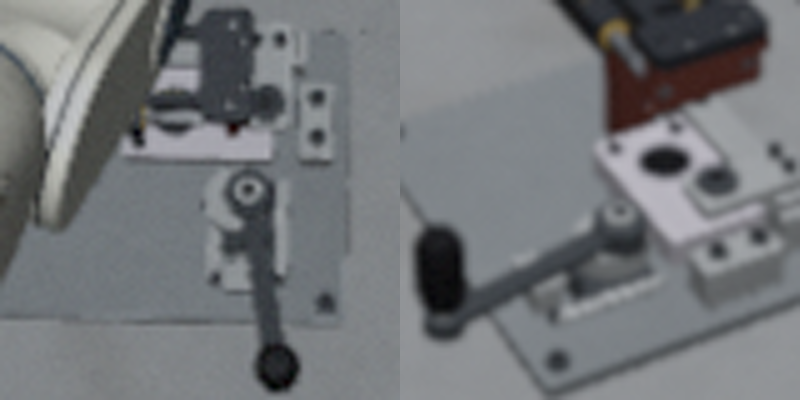

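The plate is under the bush arm, with its leading edge at about (270,150) in the left crop and the stop at (302,130), so roughly 9–15 mm is left.

Emit:
move_arm([
  [0, -2, -2, 0, 0, 0, 0],
  [0, -4, -2, 0, 0, 0, 0],
  [0, -6, -2, 0, 0, 0, 0],
  [0, -8, -2, 0, 0, 0, 0],
])

```text
t: 5.8
ee_pos: [633.9, -190.7, 18.3]
orientation: [2.24, -2.202, -0.001]
ft_force: [0.7, 0.7, -0.6]
width: 0.6
```

Emit:
move_arm([
  [0, -1, 0, 0, 0, 0, 0],
  [0, -2, 0, 0, 0, 0, 0],
  [0, -3, 0, 0, 0, 0, 0],
])

```text
t: 6.05
ee_pos: [634.1, -193.8, 18.6]
orientation: [2.24, -2.203, -0.0]
ft_force: [-0.2, 0.8, -1.0]
width: 0.2
```

Emit:
move_arm([
  [0, -1, 0, 0, 0, 0, 0],
  [0, -2, 0, 0, 0, 0, 0],
  [0, -3, 0, 0, 0, 0, 0],
])

```text
t: 6.3
ee_pos: [634.2, -196.8, 18.7]
orientation: [-2.24, 2.203, -0.0]
ft_force: [-0.8, 1.1, -1.6]
width: 0.8
```

Emit:
move_arm([
  [0, -1, 0, 0, 0, 0, 0],
  [0, -2, 0, 0, 0, 0, 0],
])

```text
t: 6.47
ee_pos: [634.2, -198.8, 18.7]
orientation: [-2.24, 2.203, -0.0]
ft_force: [-0.3, 1.6, 0.3]
width: 0.8
```

Emit:
move_arm([
  [0, -1, 0, 0, 0, 0, 0],
  [0, -2, 0, 0, 0, 0, 0],
  [0, -3, 0, 0, 0, 0, 0],
])

```text
t: 6.72
ee_pos: [634.4, -199.2, 18.7]
orientation: [-2.237, 2.202, 0.004]
ft_force: [3.1, 17.9, 2.3]
width: 0.2
```

```bash
python3 look.py a3
```

```text
6.8167 [ 634.4 -199.1   18.7] [ 1.7 13.3  1.2]
```

View pics/a3.png

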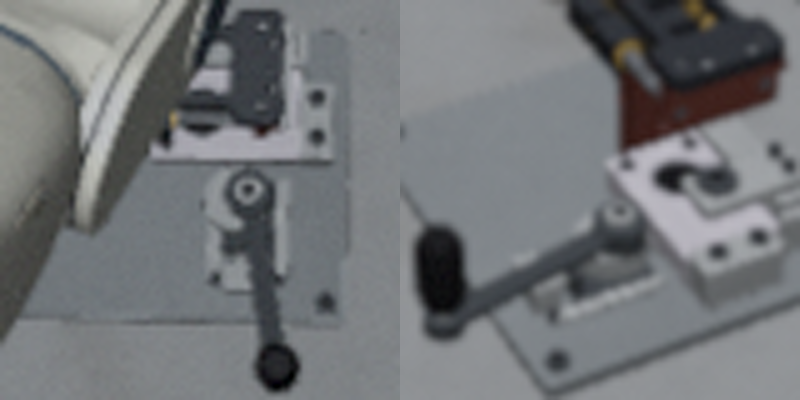

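The plate looks to be against the stop: a 15 N reaction, with the plate overlapping the stop line at about (330,150) in the left crop and the lever still at rest. Next is a seating nudge towards the fence beyond the cam.

Emit:
move_arm([
  [0, 10, 0, 0, 0, 0, 0],
  [0, 10, 30, 0, 0, 0, 0],
  [-10, 5, 50, 0, 0, 0, 0],
  [-40, -5, 50, 0, 0, 0, 0],
  [-60, -16, 50, 0, 0, 0, 0],
])

```text
t: 7.23
ee_pos: [574.0, -217.8, 70.3]
orientation: [-2.242, 2.2, -0.004]
ft_force: [-1.1, -0.4, -0.9]
width: 0.4
```

Emit:
move_arm([
  [0, 0, -20, 0, 0, 0, 0],
  [0, 0, -40, 0, 0, 0, 0],
  [0, 0, -48, 0, 0, 0, 0],
  [0, 0, -48, 0, 0, 0, 0],
])

```text
t: 7.57
ee_pos: [572.9, -217.4, 19.0]
orientation: [2.239, -2.202, -0.004]
ft_force: [-0.3, 0.2, -0.2]
width: 0.4
```

Emit:
move_arm([
  [6, 0, 0, 0, 0, 0, 0],
  [12, 0, 0, 0, 0, 0, 0],
  [17, 0, 0, 0, 0, 0, 0],
  [20, 0, 0, 0, 0, 0, 0],
])

```text
t: 7.9
ee_pos: [594.9, -217.8, 21.6]
orientation: [2.24, -2.201, -0.0]
ft_force: [-8.9, -1.8, 6.2]
width: 0.5
```

Emit:
move_arm([
  [1, 0, 0, 0, 0, 0, 0],
  [2, 0, 0, 0, 0, 0, 0],
  [3, 0, 0, 0, 0, 0, 0],
])

```text
t: 8.15
ee_pos: [594.9, -217.5, 21.1]
orientation: [2.238, -2.2, -0.007]
ft_force: [-13.5, -1.6, 11.4]
width: 0.8
```

Emit:
move_arm([
  [-12, 0, 0, 0, 0, 0, 0],
  [-12, 5, 35, 0, 0, 0, 0],
  [10, 15, 48, 0, 0, 0, 0],
  [36, 32, 40, 0, 0, 0, 0],
  [36, 32, 0, 0, 0, 0, 0],
])

```text
t: 8.57
ee_pos: [644.8, -185.9, 29.4]
orientation: [-2.235, 2.194, -0.028]
ft_force: [2.1, -0.6, -0.5]
width: 0.2
```

Emit:
move_arm([
  [0, -4, -1, 0, 0, 0, 0],
  [0, -8, -1, 0, 0, 0, 0],
  [0, -11, -1, 0, 0, 0, 0],
  [0, -13, -1, 0, 0, 0, 0],
])

```text
t: 8.9
ee_pos: [633.5, -199.2, 21.1]
orientation: [-2.237, 2.204, -0.0]
ft_force: [1.1, 12.0, -1.2]
width: 0.4
```

Emit:
move_arm([
  [0, 12, 0, 0, 0, 0, 0],
  [0, 12, 40, 0, 0, 0, 0],
  [-10, 12, 80, 0, 0, -0.1, 40],
  [-35, 0, 110, 0, 0, -0.2, 87],
  [-65, -20, 120, 0, 0, -0.3, 87],
])

```text
t: 9.32
ee_pos: [571.6, -218.7, 146.0]
orientation: [-1.879, 2.511, -0.014]
ft_force: [0.8, -1.3, 0.2]
width: 17.5
```

Emit:
move_arm([
  [-25, -20, 0, 0, 0, -0.1, 87],
  [-50, -40, 0, 0, 0, -0.2, 87],
  [-75, -60, 0, 0, 0, -0.3, 87],
  [-94, -75, 0, 0, 0, -0.4, 87],
  [-94, -75, 0, 0, 0, -0.485, 87],
])

```text
t: 9.73
ee_pos: [471.0, -295.7, 141.1]
orientation: [1.215, -2.897, 0.002]
ft_force: [0.3, 0.5, 0.4]
width: 50.4
```

```bash
python3 - <<'E'
from fit import *
o=get_obs();print(o['t'],np.round(o['ee_pos'],1),np.round(o['qpos'],2),o['width'])
t,s=get_image("top"),get_image("scene")
print("nom",proj(t,[474.1,-287.9,97]),proj(s,[474.1,-287.9,75]))
for im,z in((t,75),(s,75)):
    for l in("lever_knob","cam_pivot","plate_center"):
        for d in mark_of(im,l)[:2]: print(l,d["p"],back(im,d["location"][::-1],dict(lever_knob=75,cam_pivot=51,plate_center=22)[l]).round(1))
a=t["color"][145:225,200:280];b=s["color"][150:230,210:290]
cv2.imwrite("pics/a4.png",cv2.resize(np.hstack([a,b])[:,:,::-1],None,fx=5,fy=5,interpolation=cv2.INTER_CUBIC))
# dark blob of the knob in the scene picture
E
```

```text
9.7333 [ 471.  -295.7  141.1] [-0.58  0.43  1.84 -0.    0.87  1.77] 50.40697520061603
nom [[255.29984722 217.50481546]] [[217.46015766 203.45514377]]
plate_center 0.56 [ 545.5 -643.7   22. ]
plate_center 0.55 [ 643.7 -255.8   22. ]
lever_knob 0.65 [ 471.  -289.7   75. ]
cam_pivot 0.89 [ 574.  -276.2   51. ]
cam_pivot 0.72 [ 563.9 -305.3   51. ]
plate_center 0.87 [ 551.7 -657.2   22. ]
plate_center 0.76 [ 628.6 -267.2   22. ]
```

View pics/a4.png

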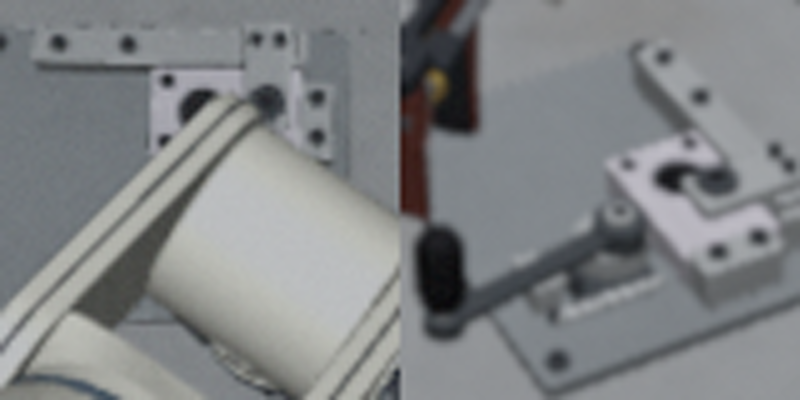

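The plate sits square and flush at fence and stop (left crop: plate edge meeting the fence at (150–300,70) and the stop at (300,130)). The lever is at rest, with its knob at about (440,270) in the right crop. Now I'll grasp the knob.

Emit:
move_arm([
  [2, 5, 0, 0, 0, 0, 87],
  [3, 8, 0, 0, 0, 0, 87],
  [3, 8, 0, 0, 0, 0, 87],
  [3, 8, 0, 0, 0, 0, 87],
  [3, 8, -20, 0, 0, 0, 87],
])

```text
t: 10.55
ee_pos: [479.5, -286.9, 122.4]
orientation: [-1.227, 2.888, -0.008]
ft_force: [0.6, -1.3, -0.4]
width: 87.3
```

Emit:
move_arm([
  [0, 0, -25, 0, 0, 0, 87],
  [0, 0, -45, 0, 0, 0, 87],
  [0, 0, -62, 0, 0, 0, 87],
  [0, 0, -62, 0, 0, 0, 60],
  [0, 0, -62, 0, 0, 0, 40],
])

```text
t: 10.97
ee_pos: [476.7, -285.4, 57.1]
orientation: [1.227, -2.891, -0.003]
ft_force: [-0.8, -0.4, 0.7]
width: 76.7
```

```bash
python3 - <<'E'
from fit import *
o=get_obs();print(o['t'],np.round(o['ee_pos'],1),np.round(o['ft_force'],1),o['width'])
s=get_image("scene")
cv2.imwrite("pics/a5.png",cv2.resize(s["color"][150:230,190:290,::-1],None,fx=5,fy=5,interpolation=cv2.INTER_CUBIC))
E
```

```text
10.9667 [ 476.7 -285.4   57.1] [-0.8 -0.4  0.7] 76.7361520048276
```

View pics/a5.png

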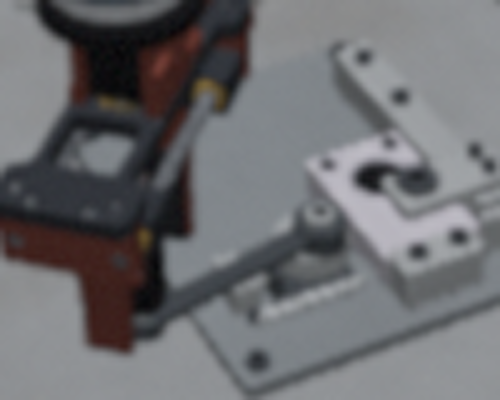

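The fingers straddle the knob (near finger at (110,300), knob at about (150,290)). Closing now.

Emit:
move_arm([
  [-2, -2, 0, 0, 0, 0, 15],
  [-2, -2, 0, 0, 0, 0, 15],
  [-2, -2, 0, 0, 0, 0, 15],
  [-2, -2, 0, 0, 0, 0, 15],
  [-2, -2, 0, 0, 0, 0, 15],
])

```text
t: 11.43
ee_pos: [475.4, -287.9, 58.2]
orientation: [-1.227, 2.892, -0.001]
ft_force: [-0.2, -0.5, -0.6]
width: 40.0
```

Emit:
move_arm([
  [0, 0, 0, 0, 0, 0, 15],
  [0, 0, 0, 0, 0, 0, 15],
  [0, 0, 0, 0, 0, 0, 15],
])

```text
t: 11.68
ee_pos: [475.0, -288.0, 57.8]
orientation: [1.228, -2.891, 0.0]
ft_force: [-2.7, -2.6, 1.4]
width: 25.6
```

```bash
python3 - <<'E'
from fit import *
o=get_obs();print(o['t'],np.round(o['ee_pos'],1),np.round(o['ft_force'],1),o['width'])
E
```

```text
11.6833 [ 475.  -288.    57.8] [-2.7 -2.6  1.4] 25.584275840519325
```

Emit:
move_arm([
  [-1.5, 11, 0, 0, 0, 0, 15],
  [-2.5, 22, 0, 0, 0, 0, 15],
  [-2, 32, 0, 0, 0, 0, 15],
  [-0.8, 41, 0, 0, 0, 0, 15],
  [-0.8, 41, 0, 0, 0, 0, 15],
])

```text
t: 12.1
ee_pos: [475.5, -245.4, 57.9]
orientation: [-1.229, 2.89, -0.002]
ft_force: [4.3, -2.7, -2.7]
width: 25.4
```

Emit:
move_arm([
  [2, 9.5, 0, 0, 0, 0, 15],
  [5, 18.5, 0, 0, 0, 0, 15],
  [9, 27.5, 0, 0, 0, 0, 15],
  [13, 36, 0, 0, 0, 0, 15],
  [13, 36, 0, 0, 0, 0, 15],
])

```text
t: 12.52
ee_pos: [489.3, -210.4, 57.9]
orientation: [-1.229, 2.889, -0.004]
ft_force: [4.4, -5.5, -4.4]
width: 25.6
```

Emit:
move_arm([
  [5, 7.5, 0, 0, 0, 0, 15],
  [10, 14.5, 0, 0, 0, 0, 15],
  [16.5, 21.5, 0, 0, 0, 0, 15],
  [23.5, 28, 0, 0, 0, 0, 15],
  [23.5, 28, 0, 0, 0, 0, 15],
])

```text
t: 12.93
ee_pos: [512.1, -182.8, 57.7]
orientation: [-1.23, 2.891, -0.003]
ft_force: [1.9, -7.4, -3.9]
width: 25.2
```

Emit:
move_arm([
  [7.5, 5.5, 0, 0, 0, 0, 15],
  [15.5, 10.5, 0, 0, 0, 0, 15],
  [15.5, 10.5, 0, 0, 0, 0, 15],
])

```text
t: 13.18
ee_pos: [526.9, -172.4, 57.6]
orientation: [1.229, -2.89, 0.001]
ft_force: [1.0, -7.5, -2.1]
width: 25.2
```

Emit:
move_arm([
  [6, 2, 0, 0, 0, 0, 15],
  [12, 5, 0, 0, 0, 0, 15],
  [18, 7.5, 0, 0, 0, 0, 15],
  [26, 10, 0, 0, 0, 0, 15],
  [26, 10, 0, 0, 0, 0, 15],
])

```text
t: 13.6
ee_pos: [551.5, -162.1, 57.3]
orientation: [1.228, -2.888, -0.002]
ft_force: [-3.3, -5.8, 1.2]
width: 25.5
```

```bash
python3 look.py a6
```

```text
13.7 [ 551.2 -162.3   57.4] [-2.  -4.6  2. ]
```

View pics/a6.png

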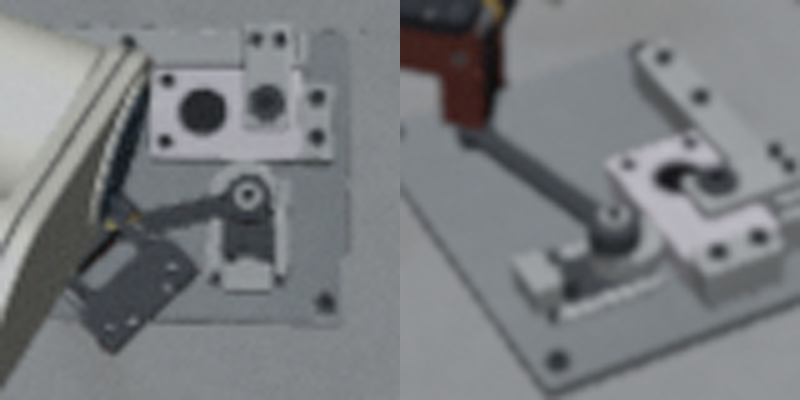

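The plate is still flush (left crop (150–330, 70–160)). The lever is about 15° short of parallel, its arm running from (245,193) to (140,215).

Emit:
move_arm([
  [6, 1, 0, 0, 0, 0, 15],
  [12, 2, 0, 0, 0, 0, 15],
  [18, 3, 0, 0, 0, 0, 15],
  [22, 3.5, 0, 0, 0, 0, 15],
  [25, 4, 0, 0, 0, 0, 15],
])

```text
t: 14.12
ee_pos: [574.3, -158.1, 56.9]
orientation: [1.226, -2.885, -0.005]
ft_force: [-7.8, -7.6, 2.3]
width: 25.1
```

Emit:
move_arm([
  [0, 0, 0, 0, 0, 0, 15],
  [0, 0, 0, 0, 0, 0, 15],
  [0, 0, 0, 0, 0, 0, 15],
])

```text
t: 14.37
ee_pos: [574.6, -158.3, 57.0]
orientation: [1.226, -2.886, -0.004]
ft_force: [-5.6, -5.6, 2.9]
width: 25.2
```

```bash
python3 look.py a7; python3 - <<'E'
from fit import *
for n in("top","scene"):
    im=get_image(n)
    for d in mark_of(im,"cam_pivot")[:2]: print(n,d["p"],np.round(d["location"],1),back(im,d["location"][::-1],51).round(1))
E
```

```text
14.4667 [ 574.6 -158.3   57.1] [-5.9 -5.6  2.8]
top 0.69 [167.9 246.7] [ 627.4 -257.4   51. ]
top 0.62 [181.9 248.9] [ 585.1 -265.3   51. ]
scene 0.84 [193.2 250.7] [ 574.4 -267.2   51. ]
```

View pics/a7.png

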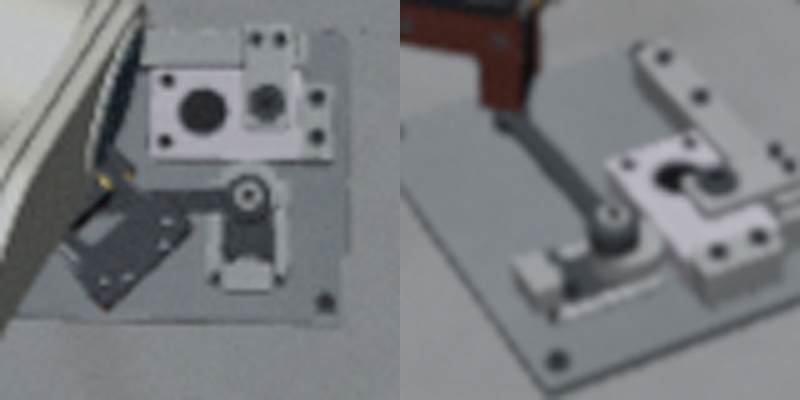

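The lever is nearly parallel: the arm runs from (248,194) to about (155,199), perhaps 0.08 rad short. I'll measure its angle numerically against the plate edge.

```bash
cat > ang.py <<'E'
from fit import *
o=get_obs(); print(o['t'],np.round(o['ee_pos'],1),np.round(o['ft_force'],1))
g=np.mean([get_image("top")["color"].astype(float).mean(2) for _ in range(3)],0); im=get_image("top")
G=lambda z,A:np.array([back(im,a,z)[:2] for a in A])
def line(P): 
    c=P.mean(0); v=np.linalg.svd(P-c)[2][0]; v*=np.sign(v[1]); return np.arctan2(-v[0],v[1])
A=[]
for c in range(231,242):                       # dark arm: darkness-weighted centre row
    r=np.arange(178,191); w=np.clip(g[190,c]-8-g[r,c],0,None); A.append((c,(w*r).sum()/w.sum()))
E=[]
for c in range(232,262):                       # plate's -x edge: steepest drop
    r=np.arange(172,181); d=np.clip(g[r,c]-g[r+1,c],0,None)**2; E.append((c,(d*(r+.5)).sum()/d.sum()))
F=[]
for c in range(230,247):
    r=np.arange(155,161); d=np.clip(g[r+1,c]-g[r,c],0,None)**2; F.append((c,(d*(r+.5)).sum()/d.sum()))
print("arm",np.round(A,1)[:,1],line(G(44,A)),"plate -x",line(G(32,E)),"plate +x",line(G(32,F)))
E
python3 ang.py
```

```text
14.6667 [ 574.6 -158.3   57.1] [-5.1 -5.5  2.8]ang.py:9: RuntimeWarning: invalid value encountered in scalar divide
  r=np.arange(178,191); w=np.clip(g[190,c]-8-g[r,c],0,None); A.append((c,(w*r).sum()/w.sum()))
Traceback (most recent call last):
  File "ang.py", line 16, in <module>
    print("arm",np.round(A,1)[:,1],line(G(44,A)),"plate -x",line(G(32,E)),"plate +x",line(G(32,F)))
                                   ~~~~^^^^^^^^^
  File "ang.py", line 6, in line
    c=P.mean(0); v=np.linalg.svd(P-c)[2][0]; v*=np.sign(v[1]); return np.arctan2(-v[0],v[1])
                   ~~~~~~~~~~~~~^^^^^
numpy.linalg.LinAlgError: SVD did not converge
```

Row 190 is covered by the gripper at some columns, so I'll use row 178 as the background level and narrower windows.

```bash
sed -i 's/range(231,242)/range(236,243)/; s/g\[190,c\]-8/g[179,c]-8/; s/np.arange(178,191)/np.arange(179,189)/' ang.py; python3 ang.py; python3 - <<'E'
from h import *
g=get_image("top")["color"].astype(float).mean(2); print(g[174:192,228:246].astype(int))
E
```

```text
14.8667 [ 574.5 -158.3   57. ] [-5.7 -5.3  3.1]
arm [185.6 185.4 184.8 184.8 184.8 184.8 184.6] 0.17761817117306847 plate -x -0.01719329828956579 plate +x 0.029756980598238746
[[120 112 158 150 112 109 147 168 171 171 170 171 171 172 170 171 170 170]
 [123 127 155 163 155 162 166 167 169 167 169 168 169 166 166 167 170 174]
 [118 122 136 138 134 139 139 138 140 142 142 145 146 142 139 139 156 160]
 [122 122 122 109 101 102  98  98  97  98  97  96  97  94 101  95  95  97]
 [119 121 123 120 120 120 122 120 121 119 117 120 118 119 120 119 124 136]
 [120 118 117 120 119 123 120 122 118 121 118 119 117 122 120 116 137 145]
 [121 118 118 119 121 121 122 122 119 121 120 122 119 123 127 126 143 141]
 [118 120 120 120 120 119 121 122 119 120 119 121 120 124 136 142 141 120]
 [110 112 112 111 112 114 113 110 114 114 113 110 109 112 108 102 102  90]
 [ 90  83  76  67  71  73  67  74  72  75  70  63  61  62  63  66  61  62]
 [ 65  77  67  63  64  58  59  65  62  59  65  61  62  60  61  61  51  61]
 [ 64  66  64  67  67  64  63  60  64  63  63  64  64  61  63  62  54  62]
 [ 67  63  67  69  67  67  63  60  61  65  66  64  65  59  58  65  63  60]
 [ 69  68  66  68  63  63  68  63  54  71  84  86  83  87  98 103  80  64]
 [ 65  64  65  67  75  91  76  66  64  83 112 120 120 130 143 149 105  77]
 [ 63  67  65  57 104 121  90  67  68  61  98 120 120 131 144 143 104  64]
 [ 67  66  65  65  59  56  61  66  64  57  86 115 122 131 142 144 101  66]
 [ 67  69  69  70  67  65  68  63  55  46  93 116 120 132 143 145 101  64]]
```

The arm's upper edge is about 0.03 rad short of the plate edge direction, and the pivot estimate agrees. So I'll move 3 mm further along +x.

Emit:
move_arm([
  [1.5, 0, 0, 0, 0, 0, 15],
  [3, 0, 0, 0, 0, 0, 15],
  [3.5, -0.5, 0, 0, 0, 0, 15],
  [3.5, -0.5, 0, 0, 0, 0, 15],
  [3.5, -0.5, 0, 0, 0, 0, 15],
])

```text
t: 15.53
ee_pos: [577.5, -158.2, 57.0]
orientation: [1.226, -2.886, -0.006]
ft_force: [-6.7, -2.4, 4.3]
width: 25.4
```

```bash
python3 - <<'E'
from h import *
o=get_obs(); print(o['t'],np.round(o['ee_pos'],1),np.round(o['ft_force'],1),o['width'])
ims=[get_image("top") for _ in range(6)]; im=ims[0]
g=np.mean([i["color"].astype(float).mean(2) for i in ims],0)
def edge(cols,r0,r1,hi,lo,z):   # sub-pixel edge from the summed grey
    P=[back(im,(c,r0-.5+(np.clip(g[r0:r1,c],lo,hi)-lo).sum()/(hi-lo)),z) for c in cols]
    P=np.array(P); return np.polyfit(P[:,1],P[:,0],1)[0]*-1
print("arm",edge(range(231,241),180,186,120,63,44),"plate",edge(range(234,244),174,178,169,97,32))
for c in(230,233,236,239,241): print(c,g[178:186,c].round())
s=get_image("scene")
a=ims[0]["color"][145:225,200:280];b=s["color"][150:230,210:290]
cv2.imwrite("pics/a8.png",cv2.resize(np.hstack([a,b])[:,:,::-1],None,fx=5,fy=5,interpolation=cv2.INTER_CUBIC))
E
```

```text
15.5333 [ 577.5 -158.2   57. ] [-6.7 -2.4  4.3] 25.373394033754096
arm 0.039985280789963565 plate -0.00544469719958057
230 [120. 120. 120. 117.  97.  64.  66.  67.]
233 [122. 122. 121. 117.  97.  63.  67.  66.]
236 [121. 122. 121. 116.  99.  64.  62.  58.]
239 [119. 119. 120. 117.  98.  63.  63.  65.]
241 [119. 120. 121. 121. 101.  65.  64.  65.]
```

View pics/a8.png

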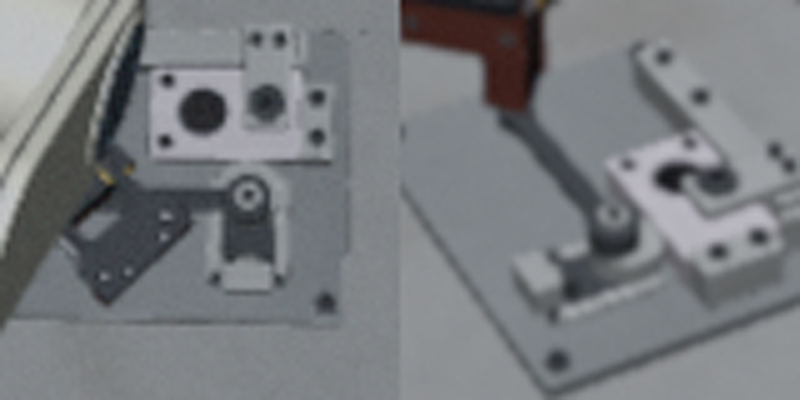

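The plate is flush, the arm is nearly horizontal in the picture (row 192), and the plate edge is tilted about 0.02–0.04 rad relative to it. One more 2 mm and then settle.

Emit:
move_arm([
  [1, 0, 0, 0, 0, 0, 15],
  [2, 0, 0, 0, 0, 0, 15],
  [2, 0, 0, 0, 0, 0, 15],
  [2, 0, 0, 0, 0, 0, 15],
  [2, 0, 0, 0, 0, 0, 15],
])

```text
t: 16.3
ee_pos: [579.4, -158.2, 57.0]
orientation: [1.226, -2.886, -0.006]
ft_force: [-7.6, -2.6, 5.0]
width: 25.3
```

```bash
python3 - <<'E'
from h import *
ims=[get_image("top") for _ in range(8)]; im=ims[0]
g=np.mean([i["color"].astype(float).mean(2) for i in ims],0)
def edge(cols,r0,r1,hi,lo,z):
    P=np.array([back(im,(c,r0-.5+(np.clip(g[r0:r1,c],lo,hi)-lo).sum()/(hi-lo)),z) for c in cols]); return np.polyfit(P[:,1],P[:,0],1)[0]*-1
print("arm",edge(range(229,240),179,185,120,65,44),"plate",edge(range(234,260),174,178,169,97,32))
o=get_obs(); print(o['t'],np.round(o['ee_pos'],1),np.round(o['ft_force'],1),o['width'])
E
```

```text
arm 0.004424948547197487 plate 0.0074966244423717915
16.7 [ 579.4 -158.1   56.9] [-7.  -2.   4.7] 25.283060001227568
```

The arm and plate edge now agree to about 0.003 rad, and the hold is steady. Handing in.

```bash
python3 -c "
from workcell import *
print(close_job())"
```

```text
the job is handed in; nothing more can be done
None
```

The plate is clamped flush in the jig and the arm is still holding the lever at its highest lift; I handed the job in at about 16.7 s.

- **Plate:** With the lever at rest, closed fingers pushed the plate against the long fence, then along it to the end stop. I nudged it once more in each direction. Contact came back at the same place on the stop (-199.2 mm both times, 12–18 N). On the fence side it was at 594.5 and 594.9 mm at two places along the fence, which fits the jig's slight yaw.
- **Lever:** I pinched the knob from above and swung it round its arc until the arm was parallel to the fence. The last edge fit on the top picture gave the arm at 0.004 rad and the plate edge at 0.007 rad. It was good only to about 0.02–0.04 rad, and earlier fits disagreed by about that much.
- **Last readings:** The grip was steady at 25.3 mm opening, with about 9 N at the wrist and the hand clear of the plate. The last viewed picture, just before a final 2 mm nudge of the lever, showed the plate flush at both fence and stop.
- **Not checked:** I could not measure the clamping force. I did not look at the nuts, plug gauge or brush again afterwards, but the arm did not work near them.

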